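# Point out the spice, the pan and the spoon to the cook

### The job

Show the cook what to use next: point down from above at the lid of the spice jar with the red lid, then at the mouth of the open saucepan (the one without a lid), then at the bowl of the wooden spoon, each time bringing the fingertips about 3 cm above the middle of it and staying there for two seconds. Only point: touch, move or pick up nothing, and do not point at the other jars, the lidded pot or the spatula on the way, so pass well above them. Finish with the arm still pointing at the spoon's bowl in this way.

Things in the scene. Friction and masses are not known exactly. Their poses are not given: they have to be found in the camera images.
- jar_red: Glass spice jar with a red screw lid and a plain paper label, loose, standing on the chopping board: 48 mm in diameter, 95 mm tall. Origin: centre of its underside; z up. This is the jar to point at.
- jar_red_lid (a point): Centre of the top of the red lid (lid 45 mm in diameter), 95 mm above the jar's underside.
- jar_yellow: Glass spice jar with a yellow screw lid and a plain paper label, loose, standing on the chopping board: 48 mm in diameter, 95 mm tall. Origin: centre of its underside; z up. Not to be pointed at.
- jar_yellow_lid (a point): Centre of the top of the yellow lid (lid 45 mm in diameter), 95 mm above the jar's underside.
- jar_green: Glass spice jar with a green screw lid and a plain paper label, loose, standing on the chopping board: 48 mm in diameter, 95 mm tall. Origin: centre of its underside; z up. Not to be pointed at.
- jar_green_lid (a point): Centre of the top of the green lid (lid 45 mm in diameter), 95 mm above the jar's underside.
- jar_white: Glass spice jar with a white screw lid and a plain paper label, loose, standing on the chopping board: 48 mm in diameter, 95 mm tall. Origin: centre of its underside; z up. Not to be pointed at.
- jar_white_lid (a point): Centre of the top of the white lid (lid 45 mm in diameter), 95 mm above the jar's underside.
- saucepan: Open steel saucepan without a lid, loose, on the hob: 150 mm in diameter, 85 mm tall, 4 mm wall, empty. Its long black handle runs from the side along its own -y, rising to 90 mm above its underside, and ends 230 mm from the centre. Origin: centre of its underside.
- saucepan_mouth (a point): Centre of the open saucepan's mouth, at the height of the rim, 85 mm above its underside.
- pot: Steel pot with its lid on (fixed to it) and two short black side handles, loose, on the hob: 162 mm in diameter, 130 mm tall with the black lid knob. Origin: centre of its underside. Not to be pointed at.
- pot_lid (a point): Top of the lidded pot's knob, 130 mm above its underside.
- spoon: Wooden spoon lying loose on the red mat, 263 mm long, handle 12 mm thick towards its own -x, a round bowl 58 mm in diameter and 14 mm high at its +x end. Origin: underside, near mid-length.
- spoon_bowl (a point): Centre of the wooden spoon's bowl at the height of its rim, 104 mm along the spoon's own +x from its origin and 14 mm above its underside.
- spatula: Spatula with a black handle and a flat steel blade 90 mm by 65 mm, lying loose on the red mat, 270 mm long, 20 mm thick at the handle. Origin: underside, mid-length; blade towards +x. Not to be pointed at.
- spatula_blade (a point): Centre of the spatula's blade, 3 mm above the mat.
- board: Wooden chopping board under the four jars, fixed, 190 x 190 x 16 mm. Origin: centre of its underside, on the worktop.
- hob: Black two-zone glass hob, fixed, 500 mm along its x, 290 mm along its y, 8 mm high; its two cooking zones lie 100 mm either side of its centre along x. Origin: centre of its underside, on the worktop.
- mat: Red mat, fixed, 300 mm along its x by 170 mm by 4 mm, under the spoon and the spatula. Origin: centre of its underside, on the worktop.

How it is judged (in metres and radians):
On the way, in this order (a step that is already met when the one before it is completed fails the run):
1. point down at the red-lidded jar from just above its lid, and dwell (horizontal distance between the grasp point and jar_red_lid below 0.025 m and z of the grasp point in the frame of jar_red_lid between 0.012 and 0.085 m and angle between the grasp point's own z axis and vertical above 2.4 rad), for 1.7 s.
2. point down at the open saucepan from just above its mouth, and dwell (horizontal distance between the grasp point and saucepan_mouth below 0.04 m and z of the grasp point in the frame of saucepan_mouth between 0.012 and 0.085 m and angle between the grasp point's own z axis and vertical above 2.4 rad), for 1.7 s.
3. point down at the bowl of the wooden spoon from just above it, and dwell (horizontal distance between the grasp point and spoon_bowl below 0.028 m and z of the grasp point in the frame of spoon_bowl between 0.012 and 0.085 m and angle between the grasp point's own z axis and vertical above 2.4 rad), for 1.7 s.
At the end, for the whole second after the job is handed in: The tool point is still over the spoon's bowl: within 28 mm sideways of its centre, 12 to 85 mm above its rim, tool within 42 degrees of straight down; all jars, pans and utensils at rest within 12 mm of where they started (all of step 3 and distance of each of jar_red, jar_yellow, jar_green, jar_white, saucepan, pot, spoon, spatula from where it was at the start of the episode below 0.012 m and linear speed of each of jar_red, jar_yellow, jar_green, jar_white, saucepan, pot, spoon, spatula below 0.02 m/s); the robot touches nothing.
It fails at once if the robot touches something (contact force between any of the fingers, the arm and anything else above 0.5 N).
It fails at once if something is pushed, lifted or carried (distance of any of jar_red, jar_yellow, jar_green, jar_white, saucepan, pot, spoon, spatula from where it was at the start of the episode above 0.012 m).
It fails at once if the tool points at a jar with a yellow, green or white lid: within 20 mm sideways and less than 60 mm above it ((horizontal distance between the grasp point and jar_yellow_lid below 0.02 m and z of the grasp point in the frame of jar_yellow_lid below 0.06 m) or (horizontal distance between the grasp point and jar_green_lid below 0.02 m and z of the grasp point in the frame of jar_green_lid below 0.06 m) or (horizontal distance between the grasp point and jar_white_lid below 0.02 m and z of the grasp point in the frame of jar_white_lid below 0.06 m)).
It fails at once if the tool points at the lidded pot: within 20 mm sideways and less than 60 mm above it ((horizontal distance between the grasp point and pot_lid below 0.02 m and z of the grasp point in the frame of pot_lid below 0.06 m)).
It fails at once if the tool points at the spatula: within 20 mm sideways and less than 60 mm above it ((horizontal distance between the grasp point and spatula_blade below 0.02 m and z of the grasp point in the frame of spatula_blade below 0.06 m)).
It also fails if it takes over 56 s, if anything falls off the work surface, if the arm or the gripper's body presses on something with over 40 N, if the wrist force passes 120 N, or if a joint passes its speed limit or range.

### The arm

A 6-joint arm with a two-finger parallel gripper is mounted at the origin on the work surface. World frame = base frame: x ahead of the robot, y to its left, z up, the work surface at z = 0. Lengths are in m, angles in degrees, forces in N, time in s.
With the tool pointing down it reaches from about 0.25 to 0.725 m from the base axis. Payload 9.7 kg.
Tool frame: the origin (TCP) lies between the finger pads, 19 mm behind the fingertips; this is the grasp point; z points along the fingers, y is the line along which they close (so a half turn about z gives the same grasp; the last joint's range is limited). The gripper opens to 85 mm and grips with 20 to 120 N. Pads are 22 mm wide; open, the fingers measure 114 mm over their backs; the gripper's body (76 mm by 85 mm) begins 54 mm behind the grasp point. The pads swing forward as they close: fully open they stand 13 mm farther back than shut.
Start: joints at [68.87, 4.979, 10.078, 95.1, 0, 90], TCP at [0.198, 0.513, 0.25] pointing down, gripper open.
Joint ranges: [-179.16, 179.16], [-48.56, 103.87], [-65.8, 70.77], [-126.05, 130.52], [-82.76, 87.17], [-180, 180]. Speed limits (degrees/s): [127.2, 127.2, 147.25, 180, 180, 180].

### API

Orientations are given as [roll, pitch, yaw] about the fixed x, y, z axes, in that order (R = Rz(yaw) Ry(pitch) Rx(roll)).
In Python, from workcell import sensors, camera, camera_params, bot gives the robot as it stands.
- The arm moves only by the tool apply_moves, never from a script. Its argument "motion" is a list of rows, each an object with "jaw": the opening, from -1 (shut) to 1 (fully open); "xyz": the shift along the tool's x, y, z in mm, a list of three; "twist": the turn about the tool's z in rad. A call has 1 to 5 rows; each row is the pose to reach, as a shift and turn from the pose commanded when the call began, along the tool's axes at that moment; what a row does not reach only later rows make up. A row lasts 1/8 s, in which the tool goes at most 62.5 mm and 10.7 degrees, less where a joint would pass 70% of its speed; a pose out of reach is approached as far as the arm can. A call with a gripper value outside its range is refused whole. The fingers move at their own pace and stop on an object; "grip_force" is the grip in N (left out, the last holds). Time passes only in rows, so rows that repeat a pose let the fingers close. It gives the time, the measured TCP pose, the force, the opening and the grip force at its end, in the units of the state.
- sensors.get_obs(): the state, without advancing time (a new reading comes with each control period).
- camera(name): name is "scene" or "top"; returns (picture, depth): 384x512x3 uint8, red, green, blue; 384x512 float32, m along the optical axis (not along the pixel's ray), 0 where there is no reading.
- camera_params(name): a dict with "mtx" (3x3 intrinsics, pixels), "k1" (the pictures are not rectified: a ray, as slopes to the right and down, at radius r is drawn at 1 + k1 r^2 times it, then the intrinsics apply), "rvec" (rotation vector, rad) and "tvec" (3), from world to camera coordinates, as OpenCV has them. Camera axes: x right, y down, z forward; pixel columns grow to the right and rows downward; lengths in m; the calibration is good to about 2 mm. A picture is of the moment at which its call begins. camera_params takes no time and is no camera call.
- bot.job_done(): hands the job in; it is judged then, once.
The state is a dict: "time": time; "q": joint angles; "qd": joint speeds; "joint_efforts": joint torques, N m; "ee_pos": TCP position; "tcp_rot": TCP orientation; "wrist_force": force on the tool from outside, world axes, zero at the start; "torque": the same for the moment, N m; "opening": finger opening in m; "grasp_force": force on a finger pad.
Only numpy, scipy, OpenCV 4.12 (cv2) and the standard library are available. Lean on these libraries where they do the work, as an engineer would, in place of code of your own. Each camera call takes 0.05 s, during which the arm holds its last target. There are 200 camera calls.

## Working session

There is one attempt and no reset: what is moved stays moved. The work goes in short steps, Python scripts to look and compute and a tool call to move; the robot and the scene stay as the last step left them, time stands still between calls to the robot, and variables do not carry over. Pictures are saved under pics/ and viewed, at most 10 in all, crops included, and the job is handed in when it is done.

Besides the shell and the picture viewer there is one more tool, called by a JSON object that holds its "fn" and its "kwargs". apply_moves: Moves the arm, as the interface text tells. Its arguments: {"type":"object","properties":{"motion":{"type":"array","items":{"type":"object","properties":{"jaw":{"type":"number"},"xyz":{"type":"array","items":{"type":"number"}},"twist":{"type":"number"}}}},"grip_force":{"type":"number"}},"required":["motion"]}

```bash
mkdir -p pics; python3 - <<'E'
from workcell import sensors, camera, camera_params
import cv2, numpy as np
o=sensors.get_obs(); print(o['time'],o['ee_pos'],o['tcp_rot'],o['opening'])
for n in('scene','top'):
    im,d=camera(n); np.savez(n+'.npz',im=im,d=d); cv2.imwrite(f'pics/{n}0.png',im[:,:,::-1]); 
    p=camera_params(n); print(n,p,(d>0).mean())
E
```

```text
0.0 [0.19818369 0.51283701 0.24927932] [-1.79924363e+02  2.46692425e-04  1.58872475e+02] 0.08547323429093705
scene {'mtx': array([[363.15192275,   0.        , 260.03846206],
       [  0.        , 363.15192275, 190.12560589],
       [  0.        ,   0.        ,   1.        ]]), 'k1': -0.10726048048016475, 'rvec': array([ 1.32706545,  2.37855283, -0.7716592 ]), 'tvec': array([ 0.27264285, -0.3004076 ,  1.18822408])} 0.9958140055338541
top {'mtx': array([[388.01900464,   0.        , 256.22351254],
       [  0.        , 388.01900464, 194.4173005 ],
       [  0.        ,   0.        ,   1.        ]]), 'k1': -0.08884448128615538, 'rvec': array([ 2.17722612, -2.18584723,  0.11621641]), 'tvec': array([0.00349793, 0.52325616, 1.12693508])} 0.995880126953125
```

View pics/top0.png

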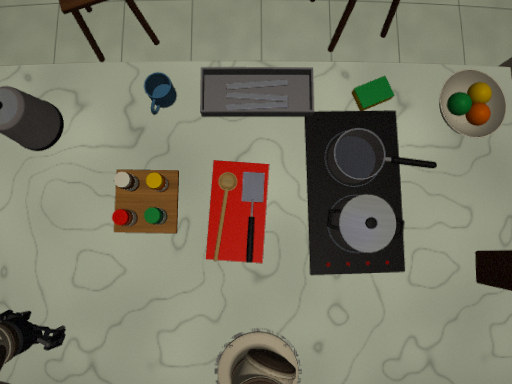

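View pics/scene0.png

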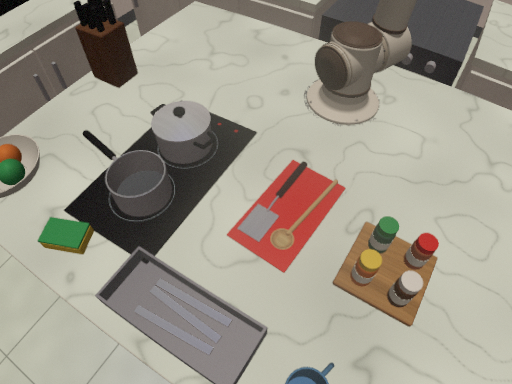

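The top view shows the red lid at (121,217), the saucepan mouth at (358,153) and the spoon bowl at (228,181). In the scene view they are at (426,243), (137,172) and (283,239).

```bash
cat > h.py <<'E'
import cv2, numpy as np
from workcell import camera_params
def cam(n):
    p=camera_params(n); return p['mtx'],np.array([p['k1'],0,0,0]),cv2.Rodrigues(p['rvec'])[0],p['tvec']
def norm(n,uv):
    M,k,R,t=cam(n); return cv2.undistortPoints(np.float64(uv).reshape(-1,1,2),M,k).reshape(-1,2)
def world(n,uv,d):
    M,k,R,t=cam(n); return (np.c_[norm(n,uv),np.ones(len(uv))]*np.reshape(d,(-1,1))-t)@R
def plane(n,uv,z):
    M,k,R,t=cam(n); c=-R.T@t; r=np.c_[norm(n,uv),np.ones(len(np.reshape(uv,(-1,2))))]@R
    return c+r*((z-c[2])/r[:,2])[:,None]
def tri(a,b):
    P=[np.c_[cam(n)[2],cam(n)[3]] for n in('top','scene')]
    X=cv2.triangulatePoints(*P,norm('top',a).T,norm('scene',b).T); return (X[:3]/X[3]).T
E
python3 - <<'E'
from h import *
L={n:np.load(n+'.npz') for n in('top','scene')}
def big(m):
    k,l,s,c=cv2.connectedComponentsWithStats(m.astype(np.uint8)); i=1+s[1:,4].argmax(); return l==i,c[i]
W={n:world(n,np.indices((384,512))[::-1].reshape(2,-1).T,L[n]['d']).reshape(384,512,3) for n in L}
box=lambda u,v,r:(slice(v-r,v+r),slice(u-r,u+r))
seeds={'red':((121,217),(426,243)),'spoon':((228,181),(283,239)),'pan':((358,153),(137,172))}
out=[]
for nm,s in seeds.items():
    cs=[]
    for (n,(u,v)) in zip(('top','scene'),s):
        r=45 if nm=='pan' else 15
        b=box(u,v,r); hsv=cv2.cvtColor(L[n]['im'],cv2.COLOR_RGB2HSV)[b].astype(int); w=W[n][b]
        if nm=='red': m=((hsv[...,0]<8)|(hsv[...,0]>172))&(hsv[...,1]>150)&(w[...,2]>.1)
        elif nm=='spoon': m=(hsv[...,0]>8)&(hsv[...,0]<30)&(hsv[...,1]>60); m=cv2.morphologyEx(m.astype(np.uint8),cv2.MORPH_OPEN,np.ones((7,7)))
        else: m=(abs(w[...,2]-.093)<.007)
        m,c=big(m); c=c+[u-r,v-r]; p=w[m]
        if nm=='pan':
            (cx,cy),rad=cv2.minEnclosingCircle(p[:,:2].astype(np.float32)); A=np.c_[2*p[:,:2],np.ones(len(p))]
            print(' pan lsq',np.linalg.lstsq(A,(p[:,:2]**2).sum(1),rcond=None)[0][:2],'enc',cx,cy,rad)
        print(nm,n,m.sum(),c,'depth med',np.median(p,0).round(4),'z95',np.percentile(p[:,2],[5,95]).round(3),'range',np.ptp(p,axis=0).round(3))
        cs.append(c)
    print(nm,'tri',tri(*cs).round(4))
    for z in dict(red=[.111],spoon=[.018],pan=[.093])[nm]: print('plane',plane('top',cs[0],z).round(4),plane('scene',cs[1],z).round(4))
E
```

```text
red top 211 [120.22274882 216.82938389] depth med [0.4543 0.3767 0.11  ] z95 [0.106 0.113] range [0.059 0.381 1.07 ]
red scene 323 [427.08049536 242.87616099] depth med [0.4617 0.3782 0.1105] z95 [0.104 0.113] range [0.515 0.143 0.679]
red tri [[0.455  0.3798 0.1014]]
plane [[0.4547 0.3762 0.111 ]] [[0.4619 0.3783 0.111 ]]
spoon top 266 [227.38345865 181.04887218] depth med [0.5656 0.0887 0.011 ] z95 [0.005 0.019] range [0.171 0.095 1.17 ]
spoon scene 390 [282.02820513 238.41282051] depth med [0.562  0.0873 0.0111] z95 [0.005 0.019] range [0.421 0.2   0.778]
spoon tri [[0.5645 0.0877 0.0151]]
plane [[0.5642 0.0874 0.018 ]] [[0.5659 0.0886 0.018 ]]
 pan lsq [ 0.63328263 -0.2901646 ] enc 0.6342057585716248 -0.29145950078964233 0.07647043466567993
pan top 277 [358.51263538 153.69314079] depth med [ 0.6337 -0.2886  0.0913] z95 [0.087 0.095] range [0.149 0.149 0.011]
 pan lsq [ 0.63605274 -0.29027114] enc 0.6348812580108643 -0.2910325527191162 0.0771636962890625
pan scene 434 [134.6843318  173.65437788] depth med [ 0.6378 -0.2937  0.0917] z95 [0.087 0.095] range [0.151 0.15  0.011]
pan tri [[ 0.6349 -0.2927  0.0859]]
plane [[ 0.6324 -0.2893  0.093 ]] [[ 0.6389 -0.2888  0.093 ]]
```

{"fn": "apply_moves", "kwargs": {"motion": [{"jaw": -1,"xyz": [-25,-3,0],"twist": 0},{"jaw": -1,"xyz": [-65,-8,0],"twist": 0},{"jaw": -1,"xyz": [-110,-13,0],"twist": 0},{"jaw": -1,"xyz": [-155,-18,0],"twist": 0},{"jaw": -1,"xyz": [-200,-23,0],"twist": 0}]}}

```text
time: 0.72
ee_pos: [0.3777, 0.4186, 0.2496]
tcp_rot: [-180.0, -0.0, 158.9]
wrist_force: [0.7, 0.3, 0.3]
opening: -0.0003
grasp_force: 0.0
```

{"fn": "apply_moves", "kwargs": {"motion": [{"jaw": -1,"xyz": [-40,-5,0],"twist": 0},{"jaw": -1,"xyz": [-75,-9,0],"twist": 0},{"jaw": -1,"xyz": [-91,-10,0],"twist": 0},{"jaw": -1,"xyz": [-91,-10,0],"twist": 0},{"jaw": -1,"xyz": [-91,-10,0],"twist": 0}]}}

```text
time: 1.35
ee_pos: [0.457, 0.3779, 0.25]
tcp_rot: [-180.0, -0.0, 158.9]
wrist_force: [0.5, -0.3, 0.8]
opening: 0.0
grasp_force: 0.0
```

```bash
python3 - <<'E'
from workcell import sensors
o=sensors.get_obs(); print(o['time'],o['ee_pos'],o['tcp_rot'],o['opening'],o['q'])
E
```

```text
1.35 [0.45699966 0.37785826 0.24995996] [-1.79991840e+02 -2.20764482e-02  1.58911831e+02] 4.327929812932242e-05 [3.95779092e+01 1.10611756e+01 1.68523406e+01 9.58090941e+01
 1.52481535e-02 6.06660745e+01]
```

The last joint follows q1 with plenty of range, so I'll descend 90 mm and dwell.

{"fn": "apply_moves", "kwargs": {"motion": [{"jaw": -1,"xyz": [0,0,25],"twist": 0},{"jaw": -1,"xyz": [0,0,50],"twist": 0},{"jaw": -1,"xyz": [0,0,70],"twist": 0},{"jaw": -1,"xyz": [0,0,85],"twist": 0},{"jaw": -1,"xyz": [0,0,90],"twist": 0}]}}

```text
time: 1.98
ee_pos: [0.457, 0.3776, 0.1593]
tcp_rot: [-180.0, -0.0, 158.9]
wrist_force: [0.2, -0.4, 0.5]
opening: -0.0003
grasp_force: 0.0
```

{"fn": "apply_moves", "kwargs": {"motion": [{"jaw": -1,"xyz": [0,0,0],"twist": 0},{"jaw": -1,"xyz": [0,0,0],"twist": 0},{"jaw": -1,"xyz": [0,0,0],"twist": 0},{"jaw": -1,"xyz": [0,0,0],"twist": 0},{"jaw": -1,"xyz": [0,0,0],"twist": 0}]}}

```text
time: 2.6
ee_pos: [0.4579, 0.3773, 0.1601]
tcp_rot: [180.0, 0.0, 158.9]
wrist_force: [0.6, 0.3, 0.4]
opening: 0.0001
grasp_force: 0.0
```

```bash
python3 - <<'E'
from workcell import camera
import cv2
im,d=camera('scene'); cv2.imwrite('pics/scene1.png',cv2.resize(im[170:330,300:500,::-1],None,fx=3,fy=3))
E
```

```text
(no output)
```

View pics/scene1.png

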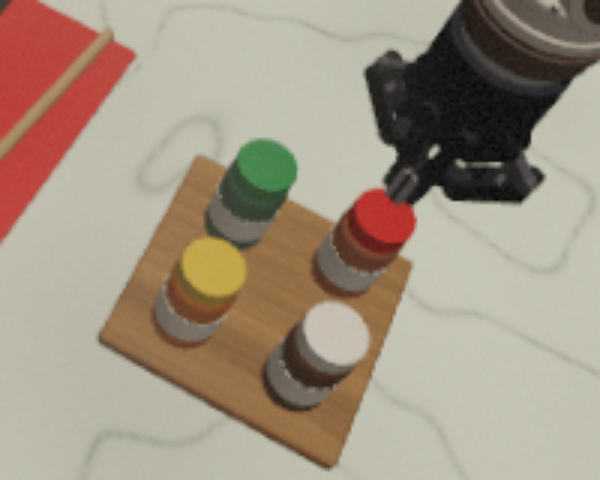

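{"fn": "apply_moves", "kwargs": {"motion": [{"jaw": -1,"xyz": [0,0,0],"twist": 0},{"jaw": -1,"xyz": [0,0,0],"twist": 0},{"jaw": -1,"xyz": [0,0,0],"twist": 0},{"jaw": -1,"xyz": [0,0,0],"twist": 0},{"jaw": -1,"xyz": [0,0,0],"twist": 0}]}}

```text
time: 3.28
ee_pos: [0.4578, 0.3773, 0.16]
tcp_rot: [-180.0, -0.0, 158.9]
wrist_force: [0.3, -0.7, -1.9]
opening: -0.0001
grasp_force: 0.0
```

{"fn": "apply_moves", "kwargs": {"motion": [{"jaw": -1,"xyz": [0,0,0],"twist": 0},{"jaw": -1,"xyz": [0,0,0],"twist": 0},{"jaw": -1,"xyz": [0,0,0],"twist": 0},{"jaw": -1,"xyz": [0,0,0],"twist": 0},{"jaw": -1,"xyz": [0,0,0],"twist": 0}]}}

```text
time: 3.9
ee_pos: [0.4578, 0.3773, 0.16]
tcp_rot: [180.0, 0.0, 158.9]
wrist_force: [-0.0, -0.7, 1.1]
opening: 0.0001
grasp_force: 0.0
```

{"fn": "apply_moves", "kwargs": {"motion": [{"jaw": -1,"xyz": [0,0,0],"twist": 0},{"jaw": -1,"xyz": [0,0,0],"twist": 0},{"jaw": -1,"xyz": [0,0,0],"twist": 0},{"jaw": -1,"xyz": [0,0,0],"twist": 0}]}}

```text
time: 4.4
ee_pos: [0.4578, 0.3773, 0.16]
tcp_rot: [-180.0, 0.0, 158.9]
wrist_force: [-0.5, 0.0, -0.1]
opening: 0.0002
grasp_force: 0.0
```

The fingertips hover just above the red lid (crop pixel ~(400,190), lid at (384,215)) and the jars haven't moved. After a dwell of over 2 s, I'll go up and over to the saucepan.

{"fn": "apply_moves", "kwargs": {"motion": [{"jaw": -1,"xyz": [0,0,-25],"twist": 0},{"jaw": -1,"xyz": [0,0,-50],"twist": 0},{"jaw": -1,"xyz": [0,0,-75],"twist": 0},{"jaw": -1,"xyz": [0,0,-95],"twist": 0},{"jaw": -1,"xyz": [0,0,-95],"twist": 0}]}}

```text
time: 5.03
ee_pos: [0.4582, 0.3777, 0.2564]
tcp_rot: [179.9, 0.1, 158.9]
wrist_force: [0.5, 0.5, -0.8]
opening: -0.0
grasp_force: 0.0
```

{"fn": "apply_moves", "kwargs": {"motion": [{"jaw": -1,"xyz": [-12,-16,0],"twist": 0},{"jaw": -1,"xyz": [-32,-44,0],"twist": 0},{"jaw": -1,"xyz": [-55,-76,0],"twist": 0},{"jaw": -1,"xyz": [-78,-108,0],"twist": 0},{"jaw": -1,"xyz": [-101,-140,0],"twist": 0}]}}

```text
time: 5.65
ee_pos: [0.5014, 0.208, 0.2537]
tcp_rot: [-179.9, -0.1, 158.9]
wrist_force: [1.3, 0.5, 0.0]
opening: 0.0002
grasp_force: 0.0
```

{"fn": "apply_moves", "kwargs": {"motion": [{"jaw": -1,"xyz": [-23,-32,0],"twist": 0},{"jaw": -1,"xyz": [-46,-64,0],"twist": 0},{"jaw": -1,"xyz": [-69,-96,0],"twist": 0},{"jaw": -1,"xyz": [-92,-128,0],"twist": 0},{"jaw": -1,"xyz": [-115,-160,0],"twist": 0}]}}

```text
time: 6.28
ee_pos: [0.5506, 0.0174, 0.2538]
tcp_rot: [-180.0, -0.1, 158.8]
wrist_force: [-0.2, 0.1, 0.5]
opening: -0.0005
grasp_force: 0.0
```

{"fn": "apply_moves", "kwargs": {"motion": [{"jaw": -1,"xyz": [-23,-32,0],"twist": 0},{"jaw": -1,"xyz": [-46,-64,0],"twist": 0},{"jaw": -1,"xyz": [-69,-96,0],"twist": 0},{"jaw": -1,"xyz": [-92,-128,0],"twist": 0},{"jaw": -1,"xyz": [-115,-160,0],"twist": 0}]}}

```text
time: 6.9
ee_pos: [0.6, -0.1732, 0.2538]
tcp_rot: [-180.0, -0.1, 158.8]
wrist_force: [0.1, 1.6, 0.1]
opening: 0.0001
grasp_force: 0.0
```

{"fn": "apply_moves", "kwargs": {"motion": [{"jaw": -1,"xyz": [-23,-32,0],"twist": 0},{"jaw": -1,"xyz": [-46,-64,0],"twist": 0},{"jaw": -1,"xyz": [-64,-87,0],"twist": 0},{"jaw": -1,"xyz": [-74,-99,0],"twist": 0},{"jaw": -1,"xyz": [-74,-99,0],"twist": 0}]}}

```text
time: 7.52
ee_pos: [0.6332, -0.2917, 0.2532]
tcp_rot: [-180.0, -0.1, 158.8]
wrist_force: [-0.4, -0.4, -0.3]
opening: -0.0001
grasp_force: 0.0
```

```bash
python3 - <<'E'
from workcell import sensors
o=sensors.get_obs(); print(o['time'],o['ee_pos'],o['tcp_rot'],o['opening'],o['q'])
E
```

```text
7.525 [ 0.63320243 -0.29169182  0.25319806] [-1.79997661e+02 -1.39183115e-01  1.58761633e+02] -5.395046937782732e-05 [-2.47295631e+01  2.76656896e+01  3.83577124e+01  1.00830805e+02
 -1.08107018e-02 -3.49118585e+00]
```

{"fn": "apply_moves", "kwargs": {"motion": [{"jaw": -1,"xyz": [0,0,25],"twist": 0},{"jaw": -1,"xyz": [0,0,55],"twist": 0},{"jaw": -1,"xyz": [0,0,82],"twist": 0},{"jaw": -1,"xyz": [0,0,102],"twist": 0},{"jaw": -1,"xyz": [0,0,112],"twist": 0}]}}

```text
time: 8.15
ee_pos: [0.633, -0.2893, 0.1415]
tcp_rot: [180.0, -0.1, 158.9]
wrist_force: [-0.2, -0.2, 0.6]
opening: 0.0001
grasp_force: 0.0
```

{"fn": "apply_moves", "kwargs": {"motion": [{"jaw": -1,"xyz": [0,0,0],"twist": 0},{"jaw": -1,"xyz": [0,0,0],"twist": 0},{"jaw": -1,"xyz": [0,0,0],"twist": 0},{"jaw": -1,"xyz": [0,0,0],"twist": 0},{"jaw": -1,"xyz": [0,0,0],"twist": 0}]}}

```text
time: 8.78
ee_pos: [0.6341, -0.2901, 0.1432]
tcp_rot: [-180.0, 0.0, 158.9]
wrist_force: [-0.6, 0.6, 0.1]
opening: -0.0004
grasp_force: 0.0
```

```bash
python3 - <<'E'
from workcell import camera
import cv2
im,d=camera('scene'); cv2.imwrite('pics/scene2.png',cv2.resize(im[60:260,40:290,::-1],None,fx=2.4,fy=2.4))
E
```

```text
(no output)
```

View pics/scene2.png

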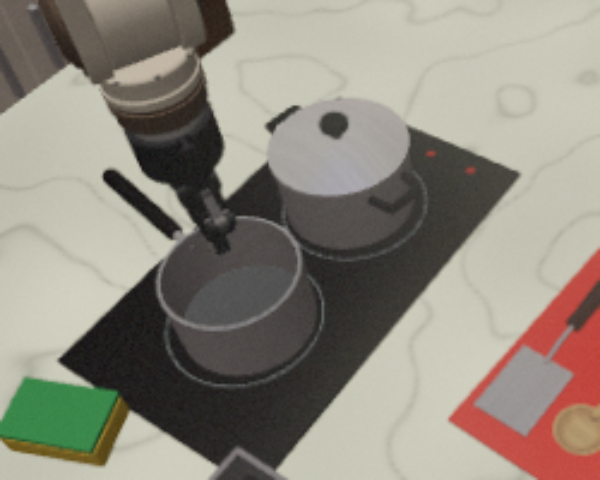

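{"fn": "apply_moves", "kwargs": {"motion": [{"jaw": -1,"xyz": [0,0,0],"twist": 0},{"jaw": -1,"xyz": [0,0,0],"twist": 0},{"jaw": -1,"xyz": [0,0,0],"twist": 0},{"jaw": -1,"xyz": [0,0,0],"twist": 0},{"jaw": -1,"xyz": [0,0,0],"twist": 0}]}}

```text
time: 9.45
ee_pos: [0.6341, -0.2901, 0.143]
tcp_rot: [180.0, 0.0, 158.9]
wrist_force: [-0.9, -0.4, -0.1]
opening: 0.0003
grasp_force: 0.0
```

{"fn": "apply_moves", "kwargs": {"motion": [{"jaw": -1,"xyz": [0,0,0],"twist": 0},{"jaw": -1,"xyz": [0,0,0],"twist": 0},{"jaw": -1,"xyz": [0,0,0],"twist": 0},{"jaw": -1,"xyz": [0,0,0],"twist": 0},{"jaw": -1,"xyz": [0,0,0],"twist": 0}]}}

```text
time: 10.07
ee_pos: [0.634, -0.2901, 0.143]
tcp_rot: [-180.0, -0.0, 158.9]
wrist_force: [-0.5, 0.3, -0.8]
opening: -0.0003
grasp_force: 0.0
```

{"fn": "apply_moves", "kwargs": {"motion": [{"jaw": -1,"xyz": [0,0,0],"twist": 0},{"jaw": -1,"xyz": [0,0,0],"twist": 0},{"jaw": -1,"xyz": [0,0,0],"twist": 0},{"jaw": -1,"xyz": [0,0,0],"twist": 0}]}}

```text
time: 10.58
ee_pos: [0.6341, -0.2901, 0.143]
tcp_rot: [180.0, 0.0, 158.9]
wrist_force: [-0.2, 0.0, -0.6]
opening: 0.0001
grasp_force: 0.0
```

The fingertips (crop (222,245)) are above the middle of the saucepan's mouth, touching nothing, and the pot is untouched. I'll rise and go to the spoon next.

{"fn": "apply_moves", "kwargs": {"motion": [{"jaw": -1,"xyz": [0,0,-25],"twist": 0},{"jaw": -1,"xyz": [0,0,-55],"twist": 0},{"jaw": -1,"xyz": [0,0,-85],"twist": 0},{"jaw": -1,"xyz": [0,0,-110],"twist": 0},{"jaw": -1,"xyz": [0,0,-110],"twist": 0}]}}

```text
time: 11.2
ee_pos: [0.6346, -0.2903, 0.2552]
tcp_rot: [-180.0, 0.2, 158.9]
wrist_force: [0.2, 0.4, -0.1]
opening: -0.0002
grasp_force: 0.0
```

{"fn": "apply_moves", "kwargs": {"motion": [{"jaw": -1,"xyz": [10,16,0],"twist": 0},{"jaw": -1,"xyz": [28,46,0],"twist": 0},{"jaw": -1,"xyz": [50,82,0],"twist": 0},{"jaw": -1,"xyz": [72,118,0],"twist": 0},{"jaw": -1,"xyz": [94,154,0],"twist": 0}]}}

```text
time: 11.82
ee_pos: [0.6012, -0.1113, 0.2515]
tcp_rot: [-180.0, -0.1, 158.9]
wrist_force: [-0.0, -0.0, 0.8]
opening: 0.0001
grasp_force: 0.0
```

{"fn": "apply_moves", "kwargs": {"motion": [{"jaw": -1,"xyz": [22,36,0],"twist": 0},{"jaw": -1,"xyz": [44,72,0],"twist": 0},{"jaw": -1,"xyz": [66,108,0],"twist": 0},{"jaw": -1,"xyz": [86,140,0],"twist": 0},{"jaw": -1,"xyz": [100,164,0],"twist": 0}]}}

```text
time: 12.45
ee_pos: [0.567, 0.0779, 0.2517]
tcp_rot: [-180.0, -0.1, 158.9]
wrist_force: [-0.3, 0.1, -0.5]
opening: 0.0001
grasp_force: 0.0
```

{"fn": "apply_moves", "kwargs": {"motion": [{"jaw": -1,"xyz": [7,10,0],"twist": 0},{"jaw": -1,"xyz": [7,10,0],"twist": 0},{"jaw": -1,"xyz": [7,10,25],"twist": 0},{"jaw": -1,"xyz": [7,10,60],"twist": 0},{"jaw": -1,"xyz": [7,10,90],"twist": 0}]}}

```text
time: 13.08
ee_pos: [0.5648, 0.0869, 0.1614]
tcp_rot: [-180.0, -0.0, 158.8]
wrist_force: [0.8, -0.0, 0.2]
opening: -0.0002
grasp_force: 0.0
```

{"fn": "apply_moves", "kwargs": {"motion": [{"jaw": -1,"xyz": [0,0,28],"twist": 0},{"jaw": -1,"xyz": [0,0,55],"twist": 0},{"jaw": -1,"xyz": [0,0,77],"twist": 0},{"jaw": -1,"xyz": [0,0,90],"twist": 0},{"jaw": -1,"xyz": [0,0,95],"twist": 0}]}}

```text
time: 13.7
ee_pos: [0.5647, 0.0876, 0.0674]
tcp_rot: [-180.0, -0.0, 158.8]
wrist_force: [-0.5, 0.0, 0.5]
opening: -0.0001
grasp_force: 0.0
```

{"fn": "apply_moves", "kwargs": {"motion": [{"jaw": -1,"xyz": [0,0,0],"twist": 0},{"jaw": -1,"xyz": [0,0,0],"twist": 0},{"jaw": -1,"xyz": [0,0,0],"twist": 0},{"jaw": -1,"xyz": [0,0,0],"twist": 0},{"jaw": -1,"xyz": [0,0,0],"twist": 0}]}}

```text
time: 14.32
ee_pos: [0.5649, 0.0884, 0.0681]
tcp_rot: [180.0, 0.0, 158.9]
wrist_force: [-0.1, 0.2, -0.2]
opening: -0.0003
grasp_force: 0.0
```

```bash
python3 - <<'E'
from workcell import camera
import cv2
im,d=camera('scene'); cv2.imwrite('pics/scene3.png',cv2.resize(im[130:290,190:390,::-1],None,fx=3,fy=3))
E
```

```text
(no output)
```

View pics/scene3.png

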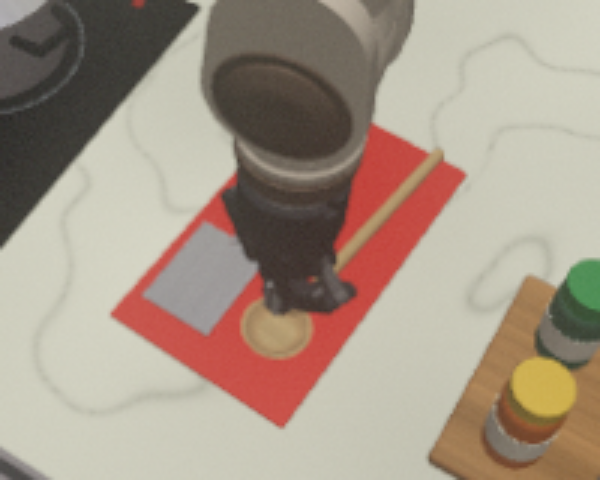

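{"fn": "apply_moves", "kwargs": {"motion": [{"jaw": -1,"xyz": [0,0,0],"twist": 0},{"jaw": -1,"xyz": [0,0,0],"twist": 0},{"jaw": -1,"xyz": [0,0,0],"twist": 0},{"jaw": -1,"xyz": [0,0,0],"twist": 0},{"jaw": -1,"xyz": [0,0,0],"twist": 0}]}}

```text
time: 15.0
ee_pos: [0.5648, 0.0883, 0.068]
tcp_rot: [180.0, 0.0, 158.9]
wrist_force: [-0.6, 0.3, 0.3]
opening: 0.0001
grasp_force: 0.0
```

{"fn": "apply_moves", "kwargs": {"motion": [{"jaw": -1,"xyz": [0,0,0],"twist": 0},{"jaw": -1,"xyz": [0,0,0],"twist": 0},{"jaw": -1,"xyz": [0,0,0],"twist": 0},{"jaw": -1,"xyz": [0,0,0],"twist": 0},{"jaw": -1,"xyz": [0,0,0],"twist": 0}]}}

```text
time: 15.62
ee_pos: [0.5648, 0.0883, 0.068]
tcp_rot: [180.0, -0.0, 158.9]
wrist_force: [-0.2, 0.4, 0.1]
opening: 0.0002
grasp_force: 0.0
```

{"fn": "apply_moves", "kwargs": {"motion": [{"jaw": -1,"xyz": [0,0,0],"twist": 0},{"jaw": -1,"xyz": [0,0,0],"twist": 0},{"jaw": -1,"xyz": [0,0,0],"twist": 0},{"jaw": -1,"xyz": [0,0,0],"twist": 0},{"jaw": -1,"xyz": [0,0,0],"twist": 0}]}}

```text
time: 16.25
ee_pos: [0.5648, 0.0883, 0.068]
tcp_rot: [-180.0, 0.0, 158.9]
wrist_force: [0.6, -1.1, -0.1]
opening: 0.0001
grasp_force: 0.0
```

The fingertips (crop ~(275,305)) are just above the spoon's bowl (277,327), and the spoon hasn't moved. The dwell is complete, so I'll hand in.

```bash
python3 -c "
from workcell import bot
print(bot.job_done())"
```

```text
the job is handed in; nothing more can be done
None
```

The arm pointed at the red lid, the open saucepan's mouth and the spoon's bowl in order, dwelling over 2 s at each, and ended still over the bowl; I saw no contact or movement, and the job is handed in (no verdict returned).

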